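Clear the spring winder's rail and slide its gearbox home

TASK

With the wooden scraper block, wipe the three loose brass chips off the top of the spring winder's rail, so that they drop to the bench or the winder's base, and stand the scraper upright on its cork pad again. Then take the aluminium gearbox from its sloping stand and slide it onto the free end of the rail, all the way home against the end stop, so that the sprung catch pops up into it and holds it; let go of it there. Do not push the chips with the gripper's fingers or with the gearbox, and leave the other things on the bench where they are.

Things in the scene. Friction and masses are not known exactly. Their poses are not given: they have to be found in the camera images.
- winder: Spring winder, fixed. Steel T rail along its x, free end at -x, top face 75 mm high. Rail head 30 mm wide, 8 mm thick, x = -85 mm (rounded nose) to the end stop's face at 81.5 mm; web 12 mm wide; base plate 100 mm wide, 10 mm thick. Stop plate 60 mm wide, 105 mm high; behind it a grey housing 76 mm wide, 118 mm high to x = 155 mm, crank on -y. Origin on the bench under the rail's axis; z up.
- rail_end (a point): Middle of the rail's free end, on its top face (winder x = -85 mm, z = 75 mm); axes as the winder's.
- seat (a point): Where the gearbox's origin lies when home, resting on the rail: winder x = 40 mm, y = 0, z = 59.6 mm; axes as the winder's. 125 mm along the rail from the free end.
- catch (a joint): Sprung catch in the rail's top at winder x = 40 mm: a round brass bar across the rail, 24 mm long, 12 mm in diameter, 5 mm proud. 0 = fully up, 0.005 m = flush. The gearbox presses it down as it rides over (push of about 2 to 6 N); then it pops up into a slot across the middle of the gearbox's underside.
- gearbox: Aluminium gearbox, loose, 0.35 kg, 80 long (x), 42 wide (y), 46 mm high plus a 6 mm brass gear on top. Origin: centre of underside; z out of the top. Along x a C channel, open below and at both ends, for the rail head: 33 mm wide, 5 to 15.4 mm above the underside; lips 5 mm thick, 19 mm apart. Play 1.5 mm each side, 2.4 mm in height. Ends alike. Starts on the stand, x tilted up 30 degrees.
- stand: Sloping stand of bent steel, fixed: a plate 92 mm long and 70 mm wide that rises at 30 degrees towards its +x, with a ledge 9 mm high at its low (-x) end which holds the gearbox. Origin on the bench under its middle; the plate's surface passes 55 mm above the origin, where the gearbox's origin lies.
- scraper: Wooden scraper block with a dark rubber foot, loose, 0.09 kg, standing upright: 22 mm thick (x), 64 mm wide (y), 60 mm high; the rubber foot is the lowest 12 mm, 18 mm thick. Origin: centre of the rubber's underside; z up.
- pad: Cork pad, fixed, 100 mm (x) by 130 mm (y), 4 mm thick, on which the scraper stands. Origin: centre of its underside on the bench, so its top is 4 mm above the origin.
- chip0: Loose brass chip 1 of 3, 13 x 11 x 8 mm, lying on the rail's top face between the free end and the catch. Origin: centre of its underside.
- chip1: Loose brass chip 2 of 3, 13 x 11 x 8 mm, lying on the rail's top face between the free end and the catch. Origin: centre of its underside.
- chip2: Loose brass chip 3 of 3, 13 x 11 x 8 mm, lying on the rail's top face between the free end and the catch. Origin: centre of its underside.
- tractor: Bystander: rusty orange tin tractor, about 110 mm long (x), 70 mm wide, 75 mm high. Origin under its middle on the bench.
- gear_big: Bystander: brass gear wheel lying flat, 70 mm across, 13 mm high with its hub. Origin: centre of its underside.
- gear_small: Bystander: brass gear wheel lying flat, 50 mm across, 13 mm high with its hub. Origin: centre of its underside.
- dish: Bystander: white porcelain parts dish, 100 mm across, 28 mm high. Origin: centre of its underside.
- jar: Bystander: glass jar with a steel cap, 60 mm across, 75 mm high. Origin: centre of its underside.
- screwdriver: Bystander: screwdriver 160 mm long lying along its x, wooden handle to -x. Origin under its middle.
Mind the look-alikes: they are no part of the job. Leave any orange or red look-alike of the gearbox alone. Several things look just like the pad: the one meant starts nearest to the robot's base.

How it is judged:
By the outcome, as a careful person would: the job done as asked, in the order asked, and still so for the second after the job is handed in, with the robot touching nothing.
It also fails if it takes over 72 s, if anything falls off the work surface, if the arm or the gripper's body presses on something with over 40 N, if the wrist force passes 120 N, or if a joint passes its speed limit or range.

ROBOT

A 7-joint arm with a two-finger parallel gripper is mounted at the origin on the work surface. World frame = base frame: x ahead of the robot, y to its left, z up, the work surface at z = 0. Lengths are in m, angles in rad, forces in N, time in s.
With the tool pointing down it reaches from about 0.425 to 0.875 m from the base axis. Payload 4.7 kg.
Tool frame: the origin (TCP) lies midway between the tips of the shut fingers; the grasp point (between the pads) lies 19 mm behind it; z points along the fingers, y is the direction in which the jaws open and shut (so a half turn about z gives the same grasp; the last joint's range is limited). The gripper opens to 85 mm and grips with 20 to 120 N. Pads are 22 mm wide; open, the fingers measure 114 mm over their backs; the gripper's body (76 mm by 85 mm) begins 54 mm behind the grasp point. The pads swing forward as they close: fully open they stand 13 mm farther back than shut.
Start: joints at [1.136, 0.321, -0.07, 1.45, 0.023, 1.371, -0.057], TCP at [0.282, -0.586, 0.231] pointing down, gripper open.
Joint ranges: [-2.86, 2.86], [-0.3, 2.09], [-1.38, 1.24], [0.06, 2.45], [-1.56, 4.7], [0.09, 2.05], [-2.69, 2.69]. Speed limits (rad/s): [2.57, 2.57, 3.14, 3.14, 3.14, 3.14, 3.14].

INTERFACE

Orientations are given as a unit quaternion [w, x, y, z].
In Python, from plant import * gives the robot as it stands.
- The arm moves only by the shell command python3 -m jog 'ROWS' [FORCE]. ROWS is a JSON object of lists of equal length, an entry for each row: "xyz": the shift along the tool's x, y, z in cm, a list of three; "turn": the turn, a rotation vector about the tool's x, y, z in degrees, a list of three; "claw": the opening, from -1 (shut) to 1 (fully open), so that 0 is half open. A call has 1 to 12 rows; each row is the pose to reach, as a shift and turn from the pose commanded when the call began, along the tool's axes at that moment; what a row does not reach only later rows make up. A row lasts 1/8 s, in which the tool goes at most 62.5 mm and 10.7 degrees, less where a joint would pass 70% of its speed; a pose out of reach is approached as far as the arm can. A call with a gripper value outside its range is refused whole. The fingers move at their own pace and stop on an object; FORCE is the grip in N (left out, the last holds). Time passes only in rows, so rows that repeat a pose let the fingers close. It gives the time, the measured TCP pose, the force and the opening at its end, in the units of the state.
- observe(): the state, without advancing time (a new reading comes with each control period).
- snapshot(name): name is "scene" or "top"; returns a dict with "frame" (400x640x3 uint8, blue, green, red), "intrinsics" (3x3 intrinsics, pixels), "R" (3x3) and "t" (3): a world point X has camera coordinates R X + t. Camera axes: x right, y down, z forward; pixel columns grow to the right and rows downward; lengths in m; the calibration is good to about 2 mm. A picture is of the moment at which its call begins. There is no depth.
- job_done(): hands the job in, once; it reports no verdict.
The state is a dict: "time": time; "qpos": joint angles; "qd": joint speeds; "joint_efforts": joint torques, N m; "tool_pos": TCP position; "ee_rot": TCP orientation; "force": force on the tool from outside, world axes, zero at the start; "ft_torque": the same for the moment, N m; "finger_gap": finger opening in m.
Only numpy, scipy, OpenCV 4.12 (cv2) and the standard library are available. Lean on these libraries where they do the work, as an engineer would, in place of code of your own. Each camera call takes 0.05 s, during which the arm holds its last target. There are 200 camera calls.

## Working session

There is one attempt and no reset: what is moved stays moved. The work goes in short steps, Python scripts to look and compute and a shell command to move; the robot and the scene stay as the last step left them, time stands still between calls to the robot, and variables do not carry over. Pictures are saved under pics/ and viewed, on a budget of 10 in all, crops included, one or two more only if the job needs it, and the job is handed in when it is done.

```bash
mkdir -p pics; ls; python3 - <<'E'
from plant import *
import cv2,pickle
o=observe();print({k:o[k] for k in('time','tool_pos','ee_rot','force','finger_gap')})
d={}
for n in('scene','top'):
    s=snapshot(n);d[n]=s;cv2.imwrite(f'pics/{n}0.png',s['frame']);print(n,s['intrinsics'],s['R'],s['t'])
pickle.dump(d,open('s0.pkl','wb'))
E
```

```text
pics
{'time': 0.0, 'tool_pos': array([ 0.28172439, -0.58515629,  0.23022799]), 'ee_rot': array([-9.35792385e-04,  9.74923483e-01,  2.22538206e-01, -2.69928320e-04]), 'force': array([-0.21290399,  0.131076  , -1.3571191 ]), 'finger_gap': 0.08535128326953582}
scene [[388.18108067   0.         309.32569512]
 [  0.         388.18108067 198.21616673]
 [  0.           0.           1.        ]] [[-0.69201062  0.72169597 -0.0166203 ]
 [ 0.55940579  0.52155943 -0.6442367 ]
 [-0.45627455 -0.45511613 -0.76464557]] [ 0.43425595 -0.2107075   1.56041865]
top [[362.90721577   0.         315.09727058]
 [  0.         362.90721577 200.79898235]
 [  0.           0.           1.        ]] [[-4.48596623e-03 -9.99989103e-01 -1.29241484e-03]
 [-9.89113946e-01  4.62726908e-03 -1.47078856e-01]
 [ 1.47083234e-01  6.18554757e-04 -9.89123925e-01]] [-0.11121811  0.54736439  1.06682958]
```

View pics/scene0.png

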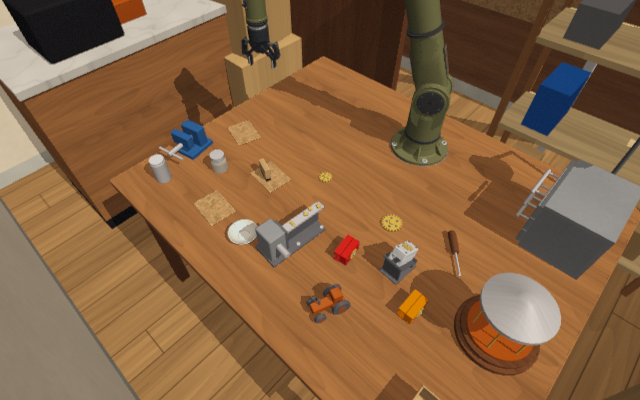

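View pics/top0.png

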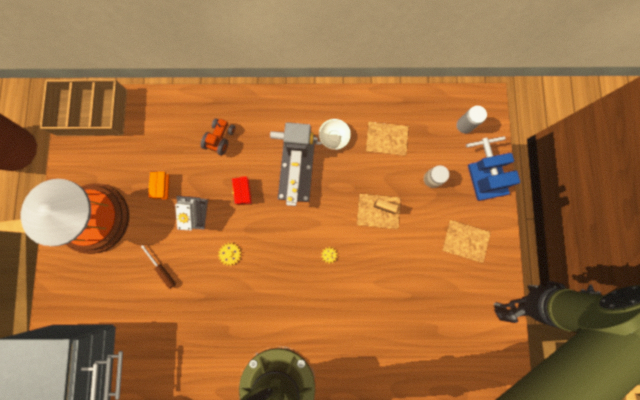

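The scene view shows the winder at (290,232), the scraper on a pad at (267,172), the stand with the gearbox at (400,258), and red and orange look-alikes at (347,248) and (411,306). The top view has three pads, at (387,138), (378,211) and (467,241). The pad at (378,211), with the scraper standing on it, is the closest to the base (277,375). I'll check that in enlarged crops.

```bash
python3 - <<'E'
import cv2,pickle,numpy as np
d=pickle.load(open('s0.pkl','rb'))
def crop(n,u0,v0,u1,v1,k):
    im=cv2.resize(d[n]['frame'][v0:v1,u0:u1],None,fx=k,fy=k,interpolation=cv2.INTER_CUBIC)
    for u in range(-(-u0//10)*10,u1,10):
        cv2.line(im,((u-u0)*k,0),((u-u0)*k,8 if u%50 else 18),(255,255,255),1)
        if u%20==0: cv2.putText(im,str(u),((u-u0)*k,28),0,.35,(255,255,255),1)
    for v in range(-(-v0//10)*10,v1,10):
        cv2.line(im,(0,(v-v0)*k),(8,(v-v0)*k),(255,255,255),1); cv2.putText(im,str(v),(10,(v-v0)*k+4),0,.35,(255,255,255),1)
    return im
a=crop('top',270,115,405,235,5); cv2.imwrite('pics/c1.png',a)
b=crop('scene',250,145,330,265,5);c=crop('scene',370,225,440,290,5);e=crop('top',165,185,235,240,5)
m=np.zeros((600,760,3),np.uint8);m[:600,:400]=b;m[:325,405:755]=c;m[325:600,405:755]=e
cv2.imwrite('pics/c2.png',m)
E
```

```text
(no output)
```

View pics/c1.png

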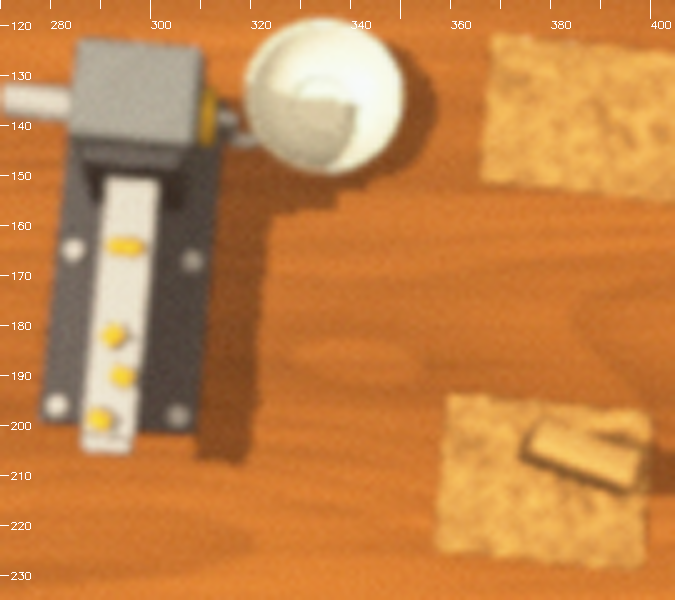

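View pics/c2.png

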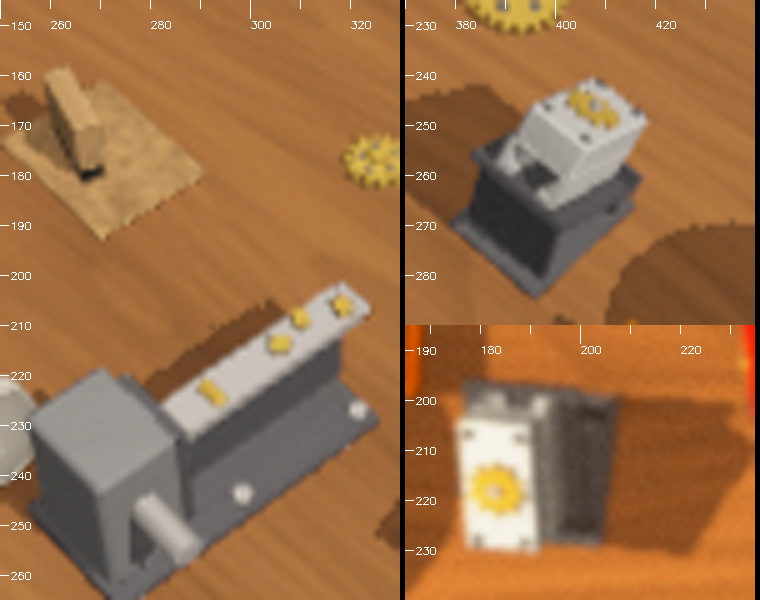

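The crops confirm it. The scraper (390,207 top) stands on the pad at (378,211). Three chips lie at top (292,182), (294,190) and (290,199), and the bar at (295,164) is the catch. The gearbox is the light aluminium one on the stand, at top (184,217). Next I'll triangulate.

```bash
cat > h.py <<'E'
import cv2,pickle,numpy as np
np.set_printoptions(precision=4,suppress=True)
def P(s): return s['intrinsics']@np.c_[s['R'],s['t']]
def tri(d,a,b):  # a in top, b in scene
    X=cv2.triangulatePoints(P(d['top']),P(d['scene']),np.array(a,float).reshape(2,1),np.array(b,float).reshape(2,1)).ravel();X=X[:3]/X[3]
    e=[np.linalg.norm((lambda p:p[:2]/p[2])(P(d[n])@np.r_[X,1])-q) for n,q in(('top',a),('scene',b))]
    return X,max(e)
def plane(s,uv,z):
    r=s['R'].T@np.linalg.inv(s['intrinsics'])@np.r_[uv,1]; c=-s['R'].T@s['t']; return c+r*(z-c[2])/r[2]
E
python3 - <<'E'
from h import *
d=pickle.load(open('s0.pkl','rb'))
for n in d: print(n,-d[n]['R'].T@d[n]['t'])
T={'rail +y free':((286.4,205.4),(324.2,206.2)),'rail -y free':((296.2,206),(318,201.4)),'rail +y stop':((291.2,150.6),(288,232.4)),'rail -y stop':((301.8,151),(282,226)),
'g1':((176.4,203),(418.6,249)),'g2':((192,205),(410,257)),'g2b':((192,205),(397,245)),'g3':((192,230),(397,245)),'g4':((177.6,229.4),(408,240.6)),'gear':((184.5,217.5),(407.5,245.5)),
}
for k,(a,b) in T.items(): print(k,*tri(d,a,b))
for q in [(286.4,205.4),(296.2,206),(291.2,150.6),(301.8,151)]: print('rail',plane(d['top'],q,.075))
for q in [(292.5,182),(294.3,190),(289.8,198.5),(295,164)]: print('chip',plane(d['top'],q,.083))
for q in [(306,213.5),(309.5,208.5),(317.5,206),(292,223)]: print('chip sc',plane(d['scene'],q,.083))
for q in [(378.4,199),(398.4,205.4),(396.4,212.4),(376,206)]: print('scr',plane(d['top'],q,.064))
# pad and brass masks
h=cv2.cvtColor(d['top']['frame'],cv2.COLOR_BGR2HSV)
print(h[220,370],h[208,388],h[225,340])
for q in [(359.4,194),(400,198),(398.6,228.4),(357.2,225)]: print('pad',plane(d['top'],q,.004))
E
```

```text
scene [1.1304 0.5067 1.0646]
top [ 0.384  -0.1144  1.1356]
rail +y free [ 0.5283 -0.0274  0.0687] 0.4940703842979299
rail -y free [ 0.5266 -0.0566  0.068 ] 0.41702224886066974
rail +y stop [ 0.6899 -0.0377  0.0782] 2.1385143639048922
rail -y stop [ 0.6872 -0.0688  0.0803] 2.5239573194669034
g1 [0.5155 0.2921 0.1338] 8.431656340089631
g2 [0.5162 0.273  0.0714] 9.308095631719855
g2b [0.5211 0.2434 0.111 ] 2.806598542722776
g3 [0.4684 0.2418 0.0541] 5.194000562263339
g4 [0.4656 0.2681 0.102 ] 4.727369825442758
gear [0.4894 0.2653 0.0961] 1.3870102588342523
rail [ 0.5284 -0.029   0.075 ]
rail [ 0.5265 -0.058   0.075 ]
rail [ 0.6952 -0.0423  0.075 ]
rail [ 0.6938 -0.0743  0.075 ]
chip [ 0.597  -0.0472  0.083 ]
chip [ 0.573  -0.0526  0.083 ]
chip [ 0.5477 -0.0395  0.083 ]
chip [ 0.6516 -0.0544  0.083 ]
chip sc [ 0.598  -0.0411  0.083 ]
chip sc [ 0.5756 -0.0471  0.083 ]
chip sc [ 0.5504 -0.0353  0.083 ]
chip sc [ 0.6552 -0.047   0.083 ]
scr [ 0.5479 -0.3028  0.064 ]
scr [ 0.5283 -0.3618  0.064 ]
scr [ 0.5074 -0.3551  0.064 ]
scr [ 0.5268 -0.2951  0.064 ]
[ 17 159 238] [ 19 153 243] [ 13 196 213]
pad [ 0.5733 -0.2538  0.004 ]
pad [ 0.5599 -0.3816  0.004 ]
pad [ 0.4641 -0.3735  0.004 ]
pad [ 0.4753 -0.2448  0.004 ]
```

```bash
python3 - <<'E'
from h import *
d=pickle.load(open('s0.pkl','rb'))
def comps(n,m,x0,y0,x1,y1,amin=5):
    mm=np.zeros_like(m);mm[y0:y1,x0:x1]=m[y0:y1,x0:x1]
    k,l,st,c=cv2.connectedComponentsWithStats(mm)
    for i in range(1,k):
        if st[i,4]>=amin: print(n,c[i],st[i])
for n,box in (('top',(165,140,350,270)),('scene',(260,150,440,310))):
    h=cv2.cvtColor(d[n]['frame'],cv2.COLOR_BGR2HSV)
    m=cv2.inRange(h,(19,110,120),(34,255,255));print('brass');comps(n,m,*box)
    w=cv2.inRange(h,(0,0,140),(180,70,255))
    print('white');comps(n,w,*box,40)
    # white quads
    cs,_=cv2.findContours(w[box[1]:box[3],box[0]:box[2]],cv2.RETR_EXTERNAL,cv2.CHAIN_APPROX_NONE)
    for c in cs:
        if cv2.contourArea(c)>200: print('minrect',cv2.boxPoints(cv2.minAreaRect(c))+np.array(box[:2]))
E
```

```text
brass
top [310.7143 141.    ] [310 140   3   4   7]
top [294.6667 164.0476] [291 163   8   3  21]
top [292.2143 181.6429] [290 180   5   4  14]
top [294.0625 189.6875] [292 188   5   4  16]
top [289.4375 198.375 ] [287 197   5   4  16]
top [182.913  217.5507] [178 213  11  10  69]
top [229.1752 253.779 ] [218 243  23  22 371]
top [328.9341 254.8187] [321 248  16  15 182]
white
top [296.8548 140.8065] [284 140  25   3  62]
top [335.0298 142.9107] [318 140  31   9 168]
top [293.3144 175.9777] [286 150  16  55 493]
top [184.0559 213.1706] [176 198  18  32 340]
minrect [[174.1176 228.4706]
 [176.5    197.5   ]
 [193.2471 198.7882]
 [190.8647 229.7588]]
minrect [[284.7228 203.7723]
 [290.1287 149.7129]
 [301.6139 150.8614]
 [296.2079 204.9208]]
brass
scene [325.1346 176.6731] [319 172  13  11 104]
scene [317.75   205.5833] [316 204   4   4  12]
scene [309.5455 208.1818] [308 207   4   4  11]
scene [305.6364 213.0909] [304 212   4   3  11]
scene [391.4032 222.5692] [381 214  22  18 253]
scene [291.9286 223.2143] [290 221   5   5  14]
scene [407.0303 246.3939] [403 243  10   7  33]
scene [352.8889 253.3889] [351 249   5  10  18]
scene [421.1429 308.5714] [419 308   5   2   7]
white
scene [301.8798 216.9589] [282 202  42  30 341]
scene [270.5735 230.6023] [260 219  24  24 347]
scene [403.577  253.1064] [389 241  29  26 357]
scene [283.1915 250.1489] [277 243  13  15  94]
minrect [[386.823  255.3451]
 [404.0443 235.6637]
 [419.6903 249.354 ]
 [402.469  269.0354]]
minrect [[256.4696 228.0774]
 [269.5083 216.3426]
 [284.326  232.8066]
 [271.2873 244.5414]]
minrect [[281.4113 225.1396]
 [318.6585 199.6547]
 [323.883  207.2906]
 [286.6358 232.7755]]
```

```bash
python3 - <<'E'
from h import *
d=pickle.load(open('s0.pkl','rb'))
T={'big':((229.18,253.78),(391.40,222.57),.011),'small':((328.93,254.82),(325.13,176.67),.011),'chipA':((292.2,181.6),(305.6,213.1),.081),'chipB':((294.06,189.7),(309.5,208.2),.081),'chipC':((289.4,198.4),(317.75,205.6),.081),'catch':((294.67,164.05),(291.9,223.2),.079),'gear':((182.9,217.5),(407.0,246.4),.1),
'rail+y':((285,205.3),(324.4,206.9),.075),'rail-y':((296.4,206.4),(318.5,200),.075)}
for k,(a,b,z) in T.items():
    print(k,*tri(d,a,b),plane(d['top'],a,z)[:2],plane(d['scene'],b,z)[:2])
# profile across the rail, top image: half-max edges per row, then line fits
for n in('top',):
    g=cv2.cvtColor(d[n]['frame'],cv2.COLOR_BGR2HSV)[:,:,1].astype(float)*-1
    L=[];R=[]
    v3=d[n]['frame'].astype(float)[:,:,0]
    for v in range(153,203):
        row=v3[v,278:312];
        th=(row[12:20].max()+80)/2
    b=v3
    print(b[172,280:306],b[195,278:304])
    print(b[200:210,287:296].mean(1))
E
```

```text
big [0.3876 0.1526 0.0054] 0.31762978665459807 [0.3882 0.1506] [0.3909 0.1551]
small [ 0.3827 -0.1544  0.0054] 0.46682117958650254 [ 0.3836 -0.1554] [ 0.3859 -0.15  ]
chipA [ 0.5976 -0.0451  0.0813] 0.4855663993727618 [ 0.5986 -0.0462] [ 0.5967 -0.0443]
chipB [ 0.5736 -0.0507  0.0797] 0.45092648379317296 [ 0.5742 -0.0518] [ 0.5736 -0.0491]
chipC [ 0.5478 -0.0376  0.0809] 0.2844159485752854 [ 0.5483 -0.0382] [ 0.5474 -0.0369]
catch [ 0.6527 -0.0521  0.0749] 0.3994299207201896 [ 0.6524 -0.0532] [ 0.654  -0.0489]
gear [0.4911 0.2677 0.0961] 0.4042080994416848 [0.4914 0.2654] [0.4928 0.2694]
rail+y [ 0.5294 -0.0242  0.0687] 0.09842854683360211 [ 0.5287 -0.0249] [ 0.533  -0.0206]
rail-y [ 0.5244 -0.0571  0.073 ] 0.6029692865283235 [ 0.5253 -0.0586] [ 0.5246 -0.0547]
[ 74.  85.  95.  94.  99.  93.  90.  96. 120. 165. 197. 203. 209. 206.
 205. 208. 207. 205. 191. 149.  85.  64.  57.  57.  60.  61.] [ 94. 146. 186. 197. 179. 132.  94. 104. 142. 177. 196. 200. 199. 202.
 208. 208. 210. 204. 183. 128.  77.  62.  60.  59.  62.  58.]
[143.4444 166.5556 176.8889 189.3333 181.1111 128.2222  68.2222  50.4444
  50.2222  50.1111]
```

```bash
cat >> h.py <<'E'
from scipy.spatial.transform import Rotation as Ro
def Rt(psi,tilt=0,axis_yaw=None):
    """tool down, tool y at yaw psi (deg); then tilted about tool y by tilt deg"""
    p=np.radians(psi);y=np.array([np.cos(p),np.sin(p),0]);z=np.array([0,0,-1.])
    return Ro.from_matrix(np.c_[np.cross(y,z),y,z])*Ro.from_rotvec([0,np.radians(tilt),0])
def go(o,xyz,R):
    q=o['ee_rot'];R0=Ro.from_quat(np.r_[q[1:],q[0]])
    print('shift cm',R0.inv().apply(np.array(xyz)-o['tool_pos'])*100,'turn',(R0.inv()*R).as_rotvec(degrees=True))
def st(o): 
    q=o['ee_rot'];M=Ro.from_quat(np.r_[q[1:],q[0]]).as_matrix()
    print('t',o['time'],'p',o['tool_pos'],'yaw_y',np.degrees(np.arctan2(M[1,1],M[0,1])),'z',M[:,2],'F',o['force'],'gap',o['finger_gap'])
E
python3 - <<'E'
from plant import *
from h import *
d=pickle.load(open('s0.pkl','rb'))
print(tri(d,(377.2,202.5),(268.8,173)),tri(d,(397.4,209),(261.7,159)))
o=observe();st(o)
go(o,(.528,-.328,.12),Rt(-18.2))
a=plane(d['top'],(294.0,172),.075);b=plane(d['top'],(291.6,195),.075);e=plane(d['top'],(290.6,205.1),.075)
print(a,b,e,np.degrees(np.arctan2(*(a-b)[1::-1])))
E
```

```text
(array([ 0.5367, -0.2983,  0.042 ]), np.float64(1.885990588966361)) (array([ 0.5154, -0.3563,  0.0592]), np.float64(1.3893999911733446))
t 0.1 p [ 0.2817 -0.5852  0.2303] yaw_y -64.28449472859376 z [-0.0008  0.0015 -1.    ] F [-0.1056 -0.1343  0.3424] gap 0.08540588633622065
shift cm [ 33.3491 -12.4718  11.0507] turn [ -0.0941  -0.0328 -46.0845]
[ 0.6291 -0.0511  0.075 ] [ 0.5594 -0.0442  0.075 ] [ 0.5292 -0.0414  0.075 ] -5.596079098906114
```

```bash
python3 -m jog '{"xyz":[[12,-4.5,0],[24,-9,2],[33.3,-12.5,6],[33.3,-12.5,11],[33.3,-12.5,11],[33.3,-12.5,11],[33.3,-12.5,11],[33.3,-12.5,11]],"turn":[[0,0,-10],[0,0,-20],[0,0,-30],[0,0,-40],[0,0,-46],[0,0,-46],[0,0,-46],[0,0,-46]],"claw":[1,1,1,1,1,1,1,1]}' 40
python3 - <<'E'
from plant import *
from h import *
st(observe())
d={n:snapshot(n) for n in('top','scene')};pickle.dump(d,open('s1.pkl','wb'))
a=cv2.resize(d['top']['frame'][170:240,340:420],None,fx=5,fy=5,interpolation=2)
b=cv2.resize(d['scene']['frame'][130:200,230:310],None,fx=5,fy=5,interpolation=2)
cv2.imwrite('pics/p3.png',np.hstack([a,b]))
E
```

```text
time: 1.1
tool_pos: [0.5275, -0.3285, 0.1207]
ee_rot: [-0.0, 0.81, 0.586, -0.0]
force: [-0.9, -0.4, 0.0]
finger_gap: 0.0851
t 1.1 p [ 0.5275 -0.3285  0.1207] yaw_y -18.236491683809074 z [-0.0013  0.0002 -1.    ] F [-0.9157 -0.4407  0.017 ] gap 0.08508786653278172
```

View pics/p3.png

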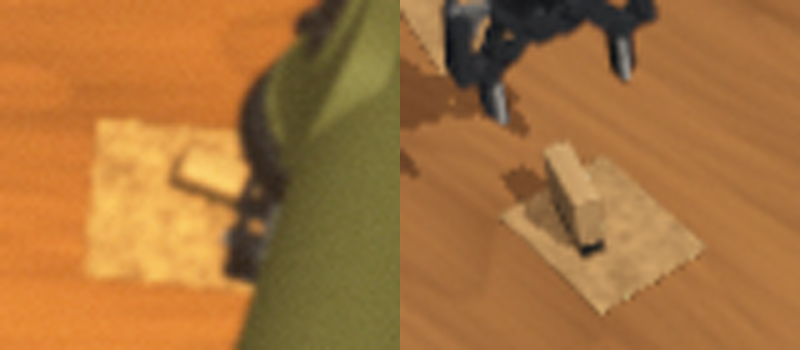

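The scene crop shows the scraper's top face at scene px (259,159)–(270,169), with the open fingers either side above it. I'll check its height from the two views.

```bash
python3 - <<'E'
from h import *
d=pickle.load(open('s0.pkl','rb'))
print(tri(d,(377.2,202.5),(268.1,169.5)),tri(d,(397.4,209),(261.3,159)))
E
python3 -m jog '{"xyz":[[0,0,4],[0,0,7],[0,0,9],[0,0,9],[0,0,9],[0,0,9],[0,0,9],[0,0,9],[0,0,9],[0,0,9]],"turn":[[0,0,0],[0,0,0],[0,0,0],[0,0,0],[0,0,0],[0,0,0],[0,0,0],[0,0,0],[0,0,0],[0,0,0]],"claw":[1,1,1,1,-0.2,-0.6,-0.7,-0.7,-0.7,-0.7]}' 40
```

```text
(array([ 0.5358, -0.2972,  0.0597]), np.float64(1.0681600198665158)) (array([ 0.5159, -0.357 ,  0.059 ]), np.float64(1.1293886728975733))
time: 2.45
tool_pos: [0.5283, -0.3289, 0.0321]
ee_rot: [0.001, 0.81, 0.586, 0.0]
force: [-0.9, -0.3, 5.4]
finger_gap: 0.0213
```

```bash
python3 -m jog '{"xyz":[[0,0,-3],[0,0,-7],[0,0,-12],[0,0,-12]],"turn":[[0,0,0],[0,0,0],[0,0,0],[0,0,0]],"claw":[-0.7,-0.7,-0.7,-0.7]}' 40
python3 - <<'E'
from plant import *
from h import *
o=observe();st(o);go(o,(.627,-.0495,.14),Rt(-5.3))
E
```

```text
time: 2.95
tool_pos: [0.5302, -0.3297, 0.1557]
ee_rot: [0.004, 0.81, 0.586, 0.001]
force: [0.4, -1.0, -0.6]
finger_gap: 0.0213
t 2.95 p [ 0.5302 -0.3297  0.1557] yaw_y -18.283141520460706 z [ 0.0065 -0.0043 -1.    ] F [ 0.4266 -0.9797 -0.5723] gap 0.021293285955181332
shift cm [29.6454  0.3902  1.5077] turn [  0.4165   0.1651 -12.9835]
```

```bash
python3 -m jog '{"xyz":[[5,0,0],[11,0,0],[17,0.2,0],[23,0.3,0],[28,0.4,0],[29.6,0.4,0],[29.6,0.4,0.5],[29.6,0.4,1.5],[29.6,0.4,1.5],[29.6,0.4,1.5]],"turn":[[0,0,-3],[0,0,-6],[0,0,-10],[0,0,-13],[0,0,-13],[0,0,-13],[0,0,-13],[0,0,-13],[0,0,-13],[0,0,-13]],"claw":[-0.7,-0.7,-0.7,-0.7,-0.7,-0.7,-0.7,-0.7,-0.7,-0.7]}' 40
python3 - <<'E'
from plant import *
from h import *
o=observe();st(o)
d={n:snapshot(n) for n in('top','scene')};pickle.dump(d,open('s2.pkl','wb'))
go(o,(.627,-.0495,.107),Rt(-5.3))
b=cv2.resize(d['scene']['frame'][140:260,240:360],None,fx=5,fy=5,interpolation=2)
cv2.imwrite('pics/p4.png',b)
E
```

```text
time: 4.2
tool_pos: [0.6242, -0.0503, 0.1361]
ee_rot: [0.0, 0.74, 0.673, -0.0]
force: [-0.4, -0.7, -1.0]
finger_gap: 0.0216
t 4.2 p [ 0.6242 -0.0503  0.1361] yaw_y -5.408225635363823 z [-0.0005 -0.0004 -1.    ] F [-0.4435 -0.7171 -1.0105] gap 0.021621336730488522
shift cm [0.1046 0.2771 2.9059] turn [-0.0245  0.0281 -0.1082]
```

View pics/p4.png

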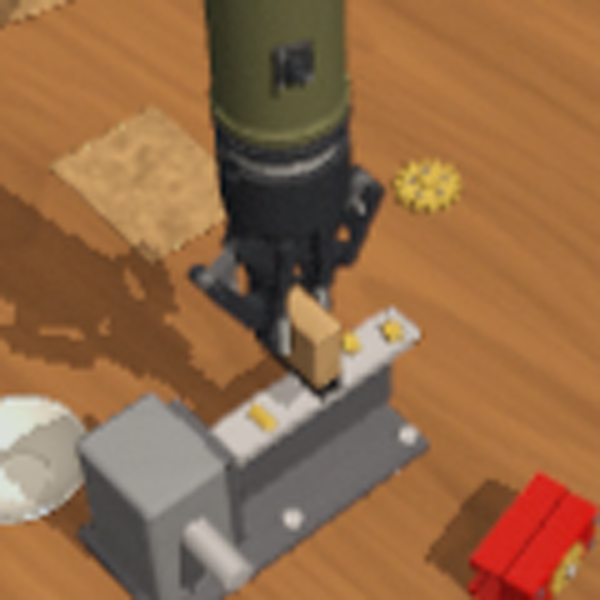

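The scraper is upright in the jaws over the rail, with its foot at about (322,392) in the crop between the catch and the chips. Next I'll lower it until it touches the rail.

```bash
python3 -m jog '{"xyz":[[0,0.3,0],[0,0.3,1.5],[0,0.3,2.5],[0,0.3,2.9],[0,0.3,3.1],[0,0.3,3.1]],"turn":[[0,0,0],[0,0,0],[0,0,0],[0,0,0],[0,0,0],[0,0,0]],"claw":[-0.7,-0.7,-0.7,-0.7,-0.7,-0.7]}' 60
python3 -m jog '{"xyz":[[0,0,0.1],[0,0,0.15],[0,0,0.15]],"turn":[[0,0,0],[0,0,0],[0,0,0]],"claw":[-0.7,-0.7,-0.7]}' 60
```

```text
time: 5.05
tool_pos: [0.6275, -0.049, 0.1053]
ee_rot: [0.0, 0.739, 0.674, 0.0]
force: [-0.4, -0.8, -1.1]
finger_gap: 0.0215
time: 5.42
tool_pos: [0.6275, -0.0491, 0.1039]
ee_rot: [0.0, 0.739, 0.674, 0.0]
force: [0.7, 0.7, -0.6]
finger_gap: 0.0212
```

```bash
python3 -m jog '{"xyz":[[0,0,0.08],[0,0,0.08]],"turn":[[0,0,0],[0,0,0]],"claw":[-0.7,-0.7]}' 60
python3 -m jog '{"xyz":[[0,0,0.07],[0,0,0.07]],"turn":[[0,0,0],[0,0,0]],"claw":[-0.7,-0.7]}' 60
```

```text
time: 5.68
tool_pos: [0.6275, -0.049, 0.1032]
ee_rot: [0.0, 0.739, 0.674, 0.0]
force: [-0.8, -0.1, 0.3]
finger_gap: 0.0212
time: 5.92
tool_pos: [0.6276, -0.049, 0.1032]
ee_rot: [0.0, 0.739, 0.674, -0.0]
force: [-2.3, 0.5, 4.5]
finger_gap: 0.0212
```

Contact at 4.5 N, as expected for a rail 75 mm high. I'll wipe towards the free end.

```bash
python3 -m jog '{"xyz":[[0,-0.6,0],[0,-1.6,0],[0,-2.8,0],[0,-4,0],[0,-5.2,0],[0,-6.4,0],[0,-7.6,0],[0,-8.8,0],[0,-10,0],[0,-11.2,0],[0,-12.2,0],[0,-13,0]],"turn":[[0,0,0],[0,0,0],[0,0,0],[0,0,0],[0,0,0],[0,0,0],[0,0,0],[0,0,0],[0,0,0],[0,0,0],[0,0,0],[0,0,0]],"claw":[-0.7,-0.7,-0.7,-0.7,-0.7,-0.7,-0.7,-0.7,-0.7,-0.7,-0.7,-0.7]}' 60
python3 -m jog '{"xyz":[[0,0,-2],[0,0,-5],[0,0,-5]],"turn":[[0,0,0],[0,0,0],[0,0,0]],"claw":[-0.7,-0.7,-0.7]}' 60
python3 - <<'E'
from plant import *
from h import *
o=observe();st(o)
d={n:snapshot(n) for n in('top','scene')};pickle.dump(d,open('s3.pkl','wb'))
go(o,(.528,-.3285,.15),Rt(-18.2))
b=cv2.resize(d['scene']['frame'][140:260,240:360],None,fx=5,fy=5,interpolation=2)
cv2.imwrite('pics/p5.png',b)
E
```

```text
time: 7.42
tool_pos: [0.4961, -0.037, 0.1014]
ee_rot: [-0.001, 0.739, 0.674, -0.001]
force: [-0.2, 0.3, -0.5]
finger_gap: 0.0213
time: 7.8
tool_pos: [0.4991, -0.0371, 0.1541]
ee_rot: [0.002, 0.739, 0.674, 0.001]
force: [0.2, -0.5, -0.7]
finger_gap: 0.021
t 7.8 p [ 0.4991 -0.0371  0.1541] yaw_y -5.289146656290216 z [ 0.0035 -0.0008 -1.    ] F [ 0.2029 -0.4862 -0.6781] gap 0.0209587169792501
shift cm [-28.7521   5.5608   0.4424] turn [ 0.2088  0.006  12.9108]
```

View pics/p5.png

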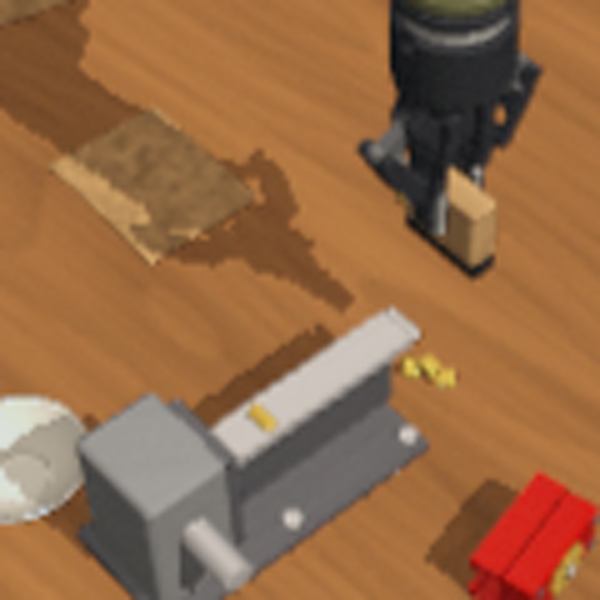

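The rail is clear: the chips lie on the bench at about scene (326,214) and only the catch (292,223) remains on the rail. The scraper goes back now.

```bash
python3 -m jog '{"xyz":[[-5,1,0],[-11,2,0],[-17,3,0],[-23,4.5,0],[-27,5,0],[-28,5,1],[-28,5,3],[-28,5,5],[-28,5,7],[-28,5,9],[-28,5,9],[-28,5,9]],"turn":[[0,0,3],[0,0,6],[0,0,10],[0,0,13],[0,0,13],[0,0,13],[0,0,13],[0,0,13],[0,0,13],[0,0,13],[0,0,13],[0,0,13]],"claw":[-0.7,-0.7,-0.7,-0.7,-0.7,-0.7,-0.7,-0.7,-0.7,-0.7,-0.7,-0.7]}' 60
python3 - <<'E'
from plant import *
from h import *
o=observe();st(o);go(o,(.524,-.3225,.033),Rt(-18.2))
E
```

```text
time: 9.4
tool_pos: [0.5225, -0.3206, 0.0628]
ee_rot: [0.0, 0.81, 0.586, 0.0]
force: [-0.4, 0.3, -0.0]
finger_gap: 0.0216
t 9.4 p [ 0.5225 -0.3206  0.0628] yaw_y -18.275963808221533 z [ 0.0008 -0.0005 -1.    ] F [-0.3692  0.3195 -0.0047] gap 0.02164130713313128
shift cm [-0.1302  0.2031  2.9776] turn [ 0.0504  0.0139 -0.076 ]
```

```bash
python3 -m jog '{"xyz":[[0,0,1.5],[0,0,2.5],[0,0,2.9],[0,0,3.0],[0,0,3.08],[0,0,3.08]],"turn":[[0,0,0],[0,0,0],[0,0,0],[0,0,0],[0,0,0],[0,0,0]],"claw":[-0.7,-0.7,-0.7,-0.7,-0.7,-0.7]}' 60
```

```text
time: 10.15
tool_pos: [0.522, -0.3205, 0.0322]
ee_rot: [0.0, 0.81, 0.586, -0.0]
force: [-2.8, 0.4, 4.8]
finger_gap: 0.021
```

```bash
python3 -m jog '{"xyz":[[0,0,0],[0,0,0],[0,0,0],[0,0,0],[0,0,-2],[0,0,-6],[0,0,-10],[0,0,-16],[0,0,-16]],"turn":[[0,0,0],[0,0,0],[0,0,0],[0,0,0],[0,0,0],[0,0,0],[0,0,0],[0,0,0],[0,0,0]],"claw":[-0.5,-0.3,0.4,1,1,1,1,1,1]}' 60
python3 - <<'E'
from plant import *
from h import *
o=observe();st(o)
# gearbox geometry from the first views: corners of top face re-paired
d=pickle.load(open('s0.pkl','rb'))
for k,a,b in(('+x-y',(192.5,204.5),(397,245)),('-x-y',(192,230),(408,240.6)),('-x+y',(177.6,229.8),(418.6,249)),('gear',(183.3,217.3),(407.4,246))): print(k,*tri(d,a,b))
b=cv2.resize(d['scene']['frame'][230:290,375:435],None,fx=8,fy=8,interpolation=2)
a=cv2.resize(d['top']['frame'][190:240,165:215],None,fx=8,fy=8,interpolation=2)
m=np.zeros((480,880,3),np.uint8);m[:,:480]=b;m[:400,480:]=a
cv2.imwrite('pics/p6.png',m[:, :800])
E
```

```text
time: 11.28
tool_pos: [0.5255, -0.322, 0.1994]
ee_rot: [0.006, 0.81, 0.586, 0.002]
force: [-0.1, 0.4, -0.8]
finger_gap: 0.0853
t 11.275 p [ 0.5255 -0.322   0.1994] yaw_y -18.275836147989335 z [ 0.0108 -0.0069 -0.9999] F [-0.0538  0.3552 -0.8158] gap 0.08529075998722169
+x-y [0.5219 0.2428 0.1112] 3.1756496845336426
-x-y [0.4556 0.2503 0.07  ] 1.0701700642594127
-x+y [0.4575 0.2916 0.0693] 0.48664015855418147
gear [0.4907 0.2673 0.0972] 0.8712984411946544
```

View pics/p6.png

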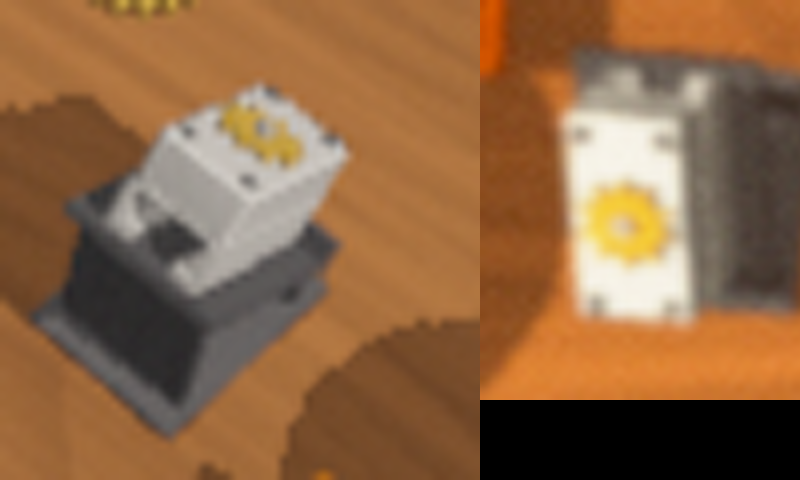

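The crop shows the aluminium box with its high end towards +x. Its top-face corners are at scene (396,246), (405,254), (419,249) and (408,241), and at top (175,204), (192,204), (192,230) and (177,230).

```bash
python3 - <<'E'
from plant import *
from h import *
d=pickle.load(open('s0.pkl','rb'))
X=[]
for k,a,b in(('+x+y',(175.4,204),(404.8,254.2)),('+x-y',(191.5,204),(396.3,246)),('-x-y',(191.6,230),(407.8,240.6)),('-x+y',(177.3,229.8),(418.8,249)),('gear',(183.6,217.8),(407.6,246))):
    x,e=tri(d,a,b);print(k,x,e);X.append(x)
X=np.array(X);c=X[:4].mean(0);ux=X[0]+X[1]-X[2]-X[3];print('c',c,'len',np.linalg.norm(ux)/2,'yaw',np.degrees(np.arctan2(ux[1],ux[0])),'pitch',np.degrees(np.arcsin(ux[2]/np.linalg.norm(ux))))
# stand plate-rim / ledge check via vertical edge of stand base in top view (z=0)
print([plane(d['top'],p,.0) for p in ((178,197),(206,199),(204,229))])
E
```

```text
+x+y [0.5285 0.2834 0.1144] 0.02210257773136476
+x-y [0.5245 0.2444 0.1107] 2.5002999042803005
-x-y [0.4561 0.2506 0.0708] 0.7926174681876108
-x+y [0.4575 0.2922 0.0699] 0.4702456576862957
gear [0.4893 0.2671 0.0955] 0.9466938518478167
c [0.4916 0.2676 0.0915] len 0.08184463183464687 yaw -6.12873616290088 pitch 31.016665022732166
[array([0.5671, 0.3208, 0.    ]), array([0.5602, 0.2318, 0.    ]), array([0.4653, 0.2343, 0.    ])]
```

```bash
python3 - <<'E'
from plant import *
from h import *
o=observe();print(o['qpos']);go(o,(.464,.27,.2),Rt(84,0))
E
```

```text
[ 0.7866  0.2757 -0.3368  1.5861  0.0954  1.283   0.1166]
shift cm [ 54.2862 -24.404   -0.5382] turn [   0.3488    0.7686 -102.2754]
```

```bash
python3 -m jog '{"xyz":[[4,-2,0],[9,-4,0],[14,-6.3,0],[19,-8.5,0],[24,-10.8,0],[29,-13,0],[34,-15.3,0],[39,-17.5,0],[44,-19.8,0],[49,-22,0],[54,-24.4,0],[54.3,-24.4,0]],"turn":[[0,0,-8],[0,0,-17],[0,0,-26],[0,0,-35],[0,0,-44],[0,0,-53],[0,0,-62],[0,0,-71],[0,0,-80],[0,0,-89],[0,0,-98],[0,0,-102]],"claw":[1,1,1,1,1,1,1,1,1,1,1,1]}' 60
python3 - <<'E'
from plant import *
from h import *
o=observe();st(o);print(o['qpos']);go(o,(.4636,.27,.143),Rt(84,-30))
E
```

```text
time: 12.78
tool_pos: [0.4582, 0.2772, 0.1922]
ee_rot: [-0.0, 0.049, 0.999, 0.001]
force: [-0.6, -0.7, -0.9]
finger_gap: 0.0857
t 12.775 p [0.4582 0.2772 0.1922] yaw_y 84.38364755664854 z [-0.0002  0.0029 -1.    ] F [-0.6354 -0.6564 -0.8554] gap 0.08568556601954971
[ 0.2496  0.1934 -0.9277  1.7643  0.1596  1.2625  0.7552]
shift cm [-0.6102 -0.6745  4.9148] turn [  0.2585 -30.0291   0.3325]
```

```bash
python3 -m jog '{"xyz":[[-0.6,-0.7,0],[-0.6,-0.7,0],[-0.6,-0.7,1],[-0.6,-0.7,3],[-0.6,-0.7,4.9],[-0.6,-0.7,4.9],[-0.6,-0.7,4.9]],"turn":[[0,-8,0],[0,-17,0],[0,-26,0],[0,-30,0],[0,-30,0],[0,-30,0],[0,-30,0]],"claw":[1,1,1,1,1,1,1]}' 60
python3 - <<'E'
from plant import *
from h import *
o=observe();st(o);print(o['qpos']);go(o,(.5084,.2652,.0647),Rt(84,-30))
d={n:snapshot(n) for n in('top','scene')};pickle.dump(d,open('s4.pkl','wb'))
b=cv2.resize(d['scene']['frame'][190:300,350:460],None,fx=5,fy=5,interpolation=2)
cv2.imwrite('pics/p7.png',b)
E
```

```text
time: 13.65
tool_pos: [0.4664, 0.2643, 0.1434]
ee_rot: [0.259, 0.053, 0.964, -0.014]
force: [0.5, 0.1, 0.3]
finger_gap: 0.0853
t 13.65 p [0.4664 0.2643 0.1434] yaw_y 83.69642161401892 z [ 0.4977 -0.0544 -0.8657] F [0.5459 0.1472 0.2624] gap 0.08533449035993719
[ 0.3071 -0.1078 -1.0855  2.157   0.4609  0.7504  0.3734]
shift cm [0.3395 0.5447 8.8975] turn [-0.119   0.0428 -0.2819]
```

View pics/p7.png

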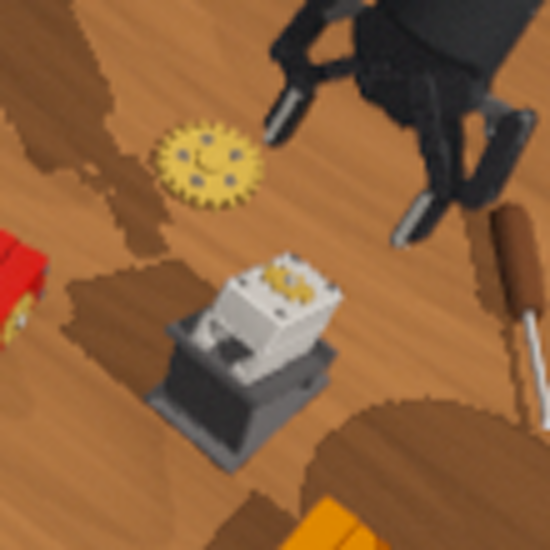

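The open fingers (scene 405,214 and 431,237) line up with the box at (405,254), tilted to match. I'll move in along the tool axis and grip.

```bash
python3 -m jog '{"xyz":[[0.3,0.5,1],[0.3,0.5,3],[0.3,0.5,5],[0.3,0.5,7],[0.3,0.5,8.3],[0.3,0.5,8.9],[0.3,0.5,8.9],[0.3,0.5,8.9]],"turn":[[0,0,0],[0,0,0],[0,0,0],[0,0,0],[0,0,0],[0,0,0],[0,0,0],[0,0,0]],"claw":[1,1,1,1,1,1,1,1]}' 60
python3 -m jog '{"xyz":[[0,0,0],[0,0,0],[0,0,0],[0,0,0],[0,0,0],[0,0,0]],"turn":[[0,0,0],[0,0,0],[0,0,0],[0,0,0],[0,0,0],[0,0,0]],"claw":[0.4,0.1,-0.1,-0.3,-0.3,-0.3]}' 50
python3 - <<'E'
from plant import *
from h import *
o=observe();st(o)
E
```

```text
time: 14.75
tool_pos: [0.5083, 0.2648, 0.0647]
ee_rot: [0.259, 0.053, 0.964, -0.014]
force: [-0.2, 0.1, -0.0]
finger_gap: 0.0854
time: 15.5
tool_pos: [0.5081, 0.2648, 0.0646]
ee_rot: [0.259, 0.052, 0.964, -0.014]
force: [-3.1, -2.0, 6.7]
finger_gap: 0.0416
t 15.5 p [0.5081 0.2648 0.0646] yaw_y 83.7649525682915 z [ 0.498  -0.055  -0.8654] F [-3.0763 -2.0151  6.6652] gap 0.041563829117888335
```

```bash
python3 -m jog '{"xyz":[[0,0,-1],[0,0,-2.5],[0,0,-5],[0,0,-8],[0,0,-11],[0,0,-12],[0,0,-12],[0,0,-12],[0,0,-12],[0,0,-12]],"turn":[[0,0,0],[0,0,0],[0,0,0],[0,0,0],[0,5,0],[0,13,0],[0,22,0],[0,30,0],[0,30,0],[0,30,0]],"claw":[-0.3,-0.3,-0.3,-0.3,-0.3,-0.3,-0.3,-0.3,-0.3,-0.3]}' 80
python3 - <<'E'
from plant import *
from h import *
o=observe();st(o);print(o['qpos'])
# pre-insert pose: box origin 55mm before rail end (front end 15 mm short), TCP 11 mm above underside (59.6)
u=np.array([np.cos(np.radians(-5.2)),np.sin(np.radians(-5.2))]);e=np.array([.528,-.041])
p=e-u*.062;print(p);go(o,(*p,.13),Rt(84.8));
E
```

```text
time: 16.75
tool_pos: [0.447, 0.2715, 0.1672]
ee_rot: [-0.0, 0.054, 0.999, -0.0]
force: [-1.0, -0.2, -2.7]
finger_gap: 0.0411
t 16.75 p [0.447  0.2715 0.1672] yaw_y 83.80655217386686 z [-0.0002 -0.0006 -1.    ] F [-0.9631 -0.2452 -2.7438] gap 0.041124645491626886
[ 0.3708  0.224  -1.0694  1.8199  0.2092  1.2203  0.702 ]
[ 0.4663 -0.0354]
shift cm [ -5.2279 -30.2967   3.7363] turn [-0.0334 -0.0073 -0.9934]
```

```bash
python3 -m jog '{"xyz":[[0,-3,0],[0,-8,0],[0,-13,0],[-1,-18,0],[-3,-23,1],[-5,-27,2],[-5.2,-30.3,3.7],[-5.2,-30.3,3.7],[-5.2,-30.3,3.7],[-5.2,-30.3,3.7]],"turn":[[0,0,0],[0,0,0],[0,0,-0.5],[0,0,-1],[0,0,-1],[0,0,-1],[0,0,-1],[0,0,-1],[0,0,-1],[0,0,-1]],"claw":[-0.3,-0.3,-0.3,-0.3,-0.3,-0.3,-0.3,-0.3,-0.3,-0.3]}' 80
python3 - <<'E'
from plant import *
from h import *
o=observe();st(o)
d={n:snapshot(n) for n in('top','scene')};pickle.dump(d,open('s5.pkl','wb'))
b=cv2.resize(d['scene']['frame'][165:255,270:370],None,fx=6,fy=6,interpolation=2)
cv2.imwrite('pics/p8.png',b)
E
```

```text
time: 18.0
tool_pos: [0.4671, -0.0344, 0.1317]
ee_rot: [0.001, 0.045, 0.999, -0.001]
force: [0.4, -0.0, -3.0]
finger_gap: 0.041
t 18.0 p [ 0.4671 -0.0344  0.1317] yaw_y 84.88156721094435 z [ 0.0018 -0.0017 -1.    ] F [ 0.4457 -0.0492 -2.9537] gap 0.04104870240002878
```

View pics/p8.png

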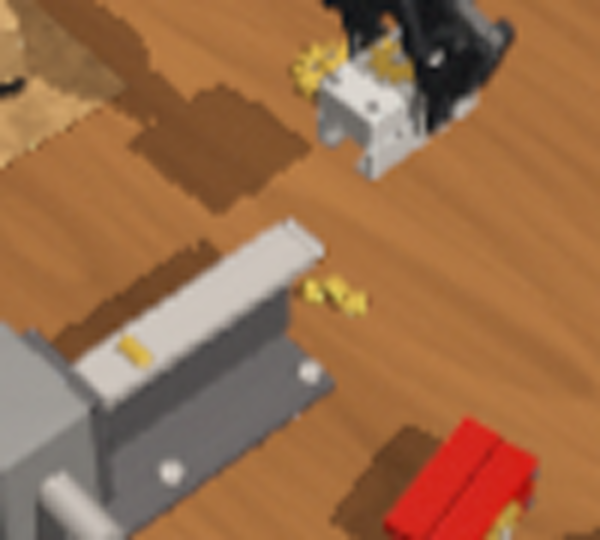

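The box is level in the jaws at (330,185), about 20 mm short of the rail end and still above it. The fit has only 1.5 mm of play, so I'll feel for the rail: first its height, with the lips on the rail top, then its side.

```bash
python3 - <<'E'
from plant import *
from h import *
o=observe();go(o,(.518,-.0401,.092),Rt(84.8))
E
python3 -m jog '{"xyz":[[-2,0.1,0],[-4,0.1,0],[-5.1,0.1,1],[-5.1,0.1,2.5],[-5.1,0.1,3.5],[-5.1,0.1,3.9],[-5.1,0.1,3.9]],"turn":[[0,0,0],[0,0,0],[0,0,0],[0,0,0],[0,0,0],[0,0,0],[0,0,0]],"claw":[-0.3,-0.3,-0.3,-0.3,-0.3,-0.3,-0.3]}' 80
```

```text
shift cm [-5.1014 -0.0685  3.9514] turn [-0.0581  0.0813  0.0447]
time: 18.98
tool_pos: [0.5174, -0.0396, 0.0917]
ee_rot: [-0.0, 0.046, 0.999, -0.0]
force: [-0.2, -0.2, -2.8]
finger_gap: 0.0411
```

```bash
python3 -m jog '{"xyz":[[0,0,0.15],[0,0,0.3],[0,0,0.3]],"turn":[[0,0,0],[0,0,0],[0,0,0]],"claw":[-0.3,-0.3,-0.3]}' 80
```

```text
time: 19.35
tool_pos: [0.5178, -0.0396, 0.0889]
ee_rot: [0.0, 0.046, 0.999, -0.0]
force: [-0.5, -0.8, -3.3]
finger_gap: 0.0409
```

```bash
python3 -m jog '{"xyz":[[0,0,0.1],[0,0,0.15],[0,0,0.15]],"turn":[[0,0,0],[0,0,0],[0,0,0]],"claw":[-0.3,-0.3,-0.3]}' 80
python3 -m jog '{"xyz":[[0,0,0.08],[0,0,0.1],[0,0,0.1]],"turn":[[0,0,0],[0,0,0],[0,0,0]],"claw":[-0.3,-0.3,-0.3]}' 80
```

```text
time: 19.73
tool_pos: [0.5178, -0.0396, 0.0873]
ee_rot: [-0.0, 0.046, 0.999, -0.0]
force: [0.5, 0.1, -4.0]
finger_gap: 0.0409
time: 20.1
tool_pos: [0.5179, -0.0395, 0.0868]
ee_rot: [0.0, 0.046, 0.999, -0.0]
force: [-3.8, 0.1, 5.1]
finger_gap: 0.0409
```

```bash
python3 -m jog '{"xyz":[[0,0,-1],[1,1,-2],[1.5,3,-2],[1.5,4.4,-2],[1.5,4.4,-1],[1.5,4.4,0.5],[1.5,4.4,1.2],[1.5,4.4,1.2]],"turn":[[0,0,0],[0,0,0],[0,0,0],[0,0,0],[0,0,0],[0,0,0],[0,0,0],[0,0,0]],"claw":[-0.3,-0.3,-0.3,-0.3,-0.3,-0.3,-0.3,-0.3]}' 80
python3 -m jog '{"xyz":[[0,-0.3,0],[0,-0.5,0],[0,-0.5,0]],"turn":[[0,0,0],[0,0,0],[0,0,0]],"claw":[-0.3,-0.3,-0.3]}' 80
```

```text
time: 21.1
tool_pos: [0.5061, 0.0052, 0.0731]
ee_rot: [-0.001, 0.046, 0.999, 0.0]
force: [-0.5, -0.5, -3.3]
finger_gap: 0.0411
time: 21.48
tool_pos: [0.5067, 0.0002, 0.0747]
ee_rot: [0.0, 0.046, 0.999, -0.0]
force: [0.2, -0.2, -3.1]
finger_gap: 0.0411
```

```bash
python3 -m jog '{"xyz":[[0,-0.1,0],[0,-0.2,0],[0,-0.2,0]],"turn":[[0,0,0],[0,0,0],[0,0,0]],"claw":[-0.3,-0.3,-0.3]}' 80
python3 -m jog '{"xyz":[[0,-0.06,0],[0,-0.1,0],[0,-0.1,0]],"turn":[[0,0,0],[0,0,0],[0,0,0]],"claw":[-0.3,-0.3,-0.3]}' 80
```

```text
time: 21.85
tool_pos: [0.5063, -0.0015, 0.0744]
ee_rot: [0.0, 0.046, 0.999, -0.0]
force: [-0.1, -0.5, -3.2]
finger_gap: 0.0411
time: 22.22
tool_pos: [0.5062, -0.0024, 0.0743]
ee_rot: [0.0, 0.046, 0.999, -0.0]
force: [-0.4, -0.6, -2.2]
finger_gap: 0.0412
```

```bash
python3 -m jog '{"xyz":[[0,-0.06,0],[0,-0.1,0],[0,-0.1,0]],"turn":[[0,0,0],[0,0,0],[0,0,0]],"claw":[-0.3,-0.3,-0.3]}' 80
python3 -m jog '{"xyz":[[0,-0.06,0],[0,-0.1,0],[0,-0.1,0]],"turn":[[0,0,0],[0,0,0],[0,0,0]],"claw":[-0.3,-0.3,-0.3]}' 80
```

```text
time: 22.6
tool_pos: [0.5061, -0.0034, 0.0743]
ee_rot: [-0.0, 0.046, 0.999, -0.0]
force: [0.7, -0.6, -3.7]
finger_gap: 0.0414
time: 22.98
tool_pos: [0.506, -0.0042, 0.0744]
ee_rot: [0.0, 0.046, 0.999, 0.0]
force: [-0.3, 0.6, -4.4]
finger_gap: 0.0409
```

```bash
python3 -m jog '{"xyz":[[0,-0.06,0],[0,-0.1,0],[0,-0.1,0]],"turn":[[0,0,0],[0,0,0],[0,0,0]],"claw":[-0.3,-0.3,-0.3]}' 80
python3 -m jog '{"xyz":[[0,-0.06,0],[0,-0.1,0],[0,-0.1,0]],"turn":[[0,0,0],[0,0,0],[0,0,0]],"claw":[-0.3,-0.3,-0.3]}' 80
```

```text
time: 23.35
tool_pos: [0.506, -0.0043, 0.0744]
ee_rot: [0.0, 0.046, 0.999, 0.001]
force: [-0.3, 2.9, -3.4]
finger_gap: 0.0408
time: 23.72
tool_pos: [0.506, -0.0044, 0.0744]
ee_rot: [0.0, 0.045, 0.999, 0.001]
force: [0.9, 6.4, -3.2]
finger_gap: 0.0413
```

Contact at TCP y = -0.0042, which puts the rail's axis through (0.5425, -0.0436), about 1 mm off the vision estimate. I'll back off and line up.

```bash
python3 -m jog '{"xyz":[[0,0.8,0],[2,0.8,0],[4.4,0.8,0],[4.4,0.8,0],[4.4,0.8,0]],"turn":[[0,0,0],[0,0,0],[0,0,0],[0,0,0],[0,0,0]],"claw":[-0.3,-0.3,-0.3,-0.3,-0.3]}' 80
python3 - <<'E'
from plant import *
from h import *
o=observe();st(o);go(o,(.465,-.0365,.0726),Rt(84.8))
E
```

```text
time: 24.35
tool_pos: [0.4635, 0.0049, 0.0747]
ee_rot: [0.001, 0.046, 0.999, -0.001]
force: [0.6, 0.8, -1.8]
finger_gap: 0.041
t 24.35 p [0.4635 0.0049 0.0747] yaw_y 84.6720371941167 z [ 0.0012 -0.0012 -1.    ] F [ 0.6119  0.7708 -1.7663] gap 0.04102532508075476
shift cm [-0.5335 -4.1086  0.2157] turn [-0.0625  0.077  -0.1279]
```

```bash
python3 -m jog '{"xyz":[[-0.2,-2,0.2],[-0.2,-4,0.2],[-0.2,-4.1,0.2],[-0.2,-4.1,0.2],[-0.2,-4.1,0.2],[-0.2,-4.1,0.2]],"turn":[[0,0,0],[0,0,0],[0,0,0],[0,0,0],[0,0,0],[0,0,0]],"claw":[-0.3,-0.3,-0.3,-0.3,-0.3,-0.3]}' 80
python3 - <<'E'
from plant import *
from h import *
o=observe();st(o);x=.495;go(o,(x,-.0436+.091*(.5425-x),.0726),Rt(84.8))
E
```

```text
time: 25.1
tool_pos: [0.4611, -0.0346, 0.0724]
ee_rot: [0.0, 0.046, 0.999, 0.0]
force: [-0.2, -0.7, -2.9]
finger_gap: 0.0409
t 25.1 p [ 0.4611 -0.0346  0.0724] yaw_y 84.78289160517849 z [ 0.0001  0.0001 -1.    ] F [-0.1695 -0.7497 -2.8926] gap 0.04090082330785204
shift cm [-3.4201 -0.155  -0.0219] turn [ 0.0043  0.0045 -0.0171]
```

```bash
python3 -m jog '{"xyz":[[0,-0.15,0],[-0.8,-0.15,0],[-1.6,-0.15,0],[-2.2,-0.15,0],[-2.7,-0.15,0],[-3.1,-0.15,0],[-3.4,-0.15,0],[-3.4,-0.15,0]],"turn":[[0,0,0],[0,0,0],[0,0,0],[0,0,0],[0,0,0],[0,0,0],[0,0,0],[0,0,0]],"claw":[-0.3,-0.3,-0.3,-0.3,-0.3,-0.3,-0.3,-0.3]}' 80
python3 - <<'E'
from plant import *
from h import *
o=observe();st(o);x=.515;go(o,(x,-.0436+.091*(.5425-x),.0726),Rt(84.8))
E
```

```text
time: 26.1
tool_pos: [0.4948, -0.0399, 0.0723]
ee_rot: [-0.0, 0.046, 0.999, 0.0]
force: [-0.9, -1.0, -3.0]
finger_gap: 0.041
t 26.1 p [ 0.4948 -0.0399  0.0723] yaw_y 84.71609137126882 z [ 0.      0.0001 -1.    ] F [-0.9432 -1.0443 -2.9693] gap 0.041018010353825754
shift cm [-2.0207  0.069  -0.0264] turn [ 0.0029 -0.0002 -0.0839]
```

```bash
python3 -m jog '{"xyz":[[-0.4,0.05,0],[-0.8,0.05,0],[-1.2,0.05,0],[-1.6,0.05,0],[-2,0.05,0],[-2,0.05,0]],"turn":[[0,0,0],[0,0,0],[0,0,0],[0,0,0],[0,0,0],[0,0,0]],"claw":[-0.3,-0.3,-0.3,-0.3,-0.3,-0.3]}' 80
python3 - <<'E'
from plant import *
from h import *
o=observe();st(o);x=.58;go(o,(x,-.0436+.091*(.5425-x),.0726),Rt(84.8))
d={n:snapshot(n) for n in('top','scene')};pickle.dump(d,open('s6.pkl','wb'))
b=cv2.resize(d['scene']['frame'][165:255,270:370],None,fx=6,fy=6,interpolation=2)
cv2.imwrite('pics/p9.png',b)
E
```

```text
time: 26.85
tool_pos: [0.515, -0.0413, 0.0723]
ee_rot: [0.0, 0.046, 0.999, 0.0]
force: [0.7, 0.8, -2.2]
finger_gap: 0.0412
t 26.85 p [ 0.515  -0.0413  0.0723] yaw_y 84.71689968776171 z [ 0.0001  0.0002 -1.    ] F [ 0.6664  0.8399 -2.1807] gap 0.0411727702783435
shift cm [-6.5261  0.0248 -0.0249] turn [ 0.0147  0.0067 -0.0831]
```

View pics/p9.png

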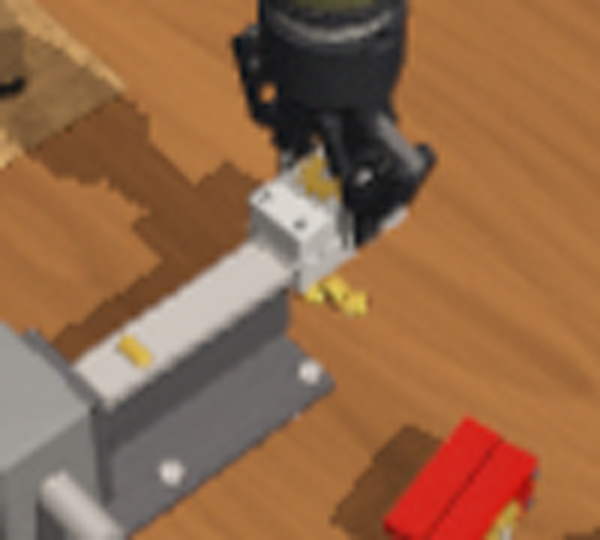

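The box is threaded over the rail's nose at about (285,250) in the crop, with no contact force. I'll keep sliding.

```bash
python3 -m jog '{"xyz":[[-0.6,0,0],[-1.4,0,0],[-2.2,0,0],[-3,0.02,0],[-3.8,0.02,0],[-4.6,0.02,0],[-5.4,0.02,0],[-6.2,0.02,0],[-6.5,0.02,0],[-6.5,0.02,0]],"turn":[[0,0,0],[0,0,0],[0,0,0],[0,0,0],[0,0,0],[0,0,0],[0,0,0],[0,0,0],[0,0,0],[0,0,0]],"claw":[-0.3,-0.3,-0.3,-0.3,-0.3,-0.3,-0.3,-0.3,-0.3,-0.3]}' 80
python3 - <<'E'
from plant import *
from h import *
o=observe();st(o);print(o['ft_torque']);x=.65;go(o,(x,-.0436+.091*(.5425-x),.0726),Rt(84.8))
E
```

```text
time: 28.2
tool_pos: [0.5794, -0.047, 0.0723]
ee_rot: [-0.0, 0.046, 0.999, 0.0]
force: [-0.6, 0.2, -2.9]
finger_gap: 0.0411
t 28.2 p [ 0.5794 -0.047   0.0723] yaw_y 84.71898264692003 z [-0.0002  0.0001 -1.    ] F [-0.6099  0.1629 -2.8865] gap 0.04108487296434294
[-0.0273  0.046   0.0078]
shift cm [-7.0839  0.0144 -0.0358] turn [ 0.0059 -0.0147 -0.081 ]
```

```bash
python3 -m jog '{"xyz":[[-0.6,0,0],[-1.2,0,0],[-1.8,0,0],[-2.4,0,0],[-3,0,0],[-3.6,0,0],[-4.2,0,0],[-4.8,0,0],[-5.4,0,0],[-6,0,0],[-6,0,0]],"turn":[[0,0,0],[0,0,0],[0,0,0],[0,0,0],[0,0,0],[0,0,0],[0,0,0],[0,0,0],[0,0,0],[0,0,0],[0,0,0]],"claw":[-0.3,-0.3,-0.3,-0.3,-0.3,-0.3,-0.3,-0.3,-0.3,-0.3,-0.3]}' 80
python3 - <<'E'
from plant import *
from h import *
o=observe();st(o);x=.653;go(o,(x,-.0436+.091*(.5425-x),.0726),Rt(84.8))
E
```

```text
time: 29.58
tool_pos: [0.6406, -0.0524, 0.0728]
ee_rot: [0.001, 0.046, 0.999, 0.0]
force: [-0.1, 1.3, -0.1]
finger_gap: 0.0411
t 29.575 p [ 0.6406 -0.0524  0.0728] yaw_y 84.71916789662522 z [ 0.0026  0.0003 -1.    ] F [-0.1257  1.3152 -0.0603] gap 0.041077271921756274
shift cm [-1.2465 -0.0062  0.0188] turn [ 0.0333  0.1455 -0.0809]
```

```bash
python3 -m jog '{"xyz":[[-0.3,0,0],[-0.6,0,0],[-0.9,0,0],[-1.1,0,0],[-1.1,0,0]],"turn":[[0,0,0],[0,0,0],[0,0,0],[0,0,0],[0,0,0]],"claw":[-0.3,-0.3,-0.3,-0.3,-0.3]}' 80
python3 -m jog '{"xyz":[[-0.15,0,0],[-0.3,0,0],[-0.3,0,0]],"turn":[[0,0,0],[0,0,0],[0,0,0]],"claw":[-0.3,-0.3,-0.3]}' 80
```

```text
time: 30.2
tool_pos: [0.6504, -0.0538, 0.0721]
ee_rot: [0.0, 0.046, 0.999, 0.0]
force: [0.7, 1.1, -2.9]
finger_gap: 0.0409
time: 30.58
tool_pos: [0.6531, -0.054, 0.0722]
ee_rot: [-0.0, 0.046, 0.999, -0.0]
force: [0.3, 0.5, -3.0]
finger_gap: 0.0414
```

```bash
python3 -m jog '{"xyz":[[-0.15,0,0],[-0.3,0,0],[-0.3,0,0]],"turn":[[0,0,0],[0,0,0],[0,0,0]],"claw":[-0.3,-0.3,-0.3]}' 80
python3 -m jog '{"xyz":[[-0.15,0,0],[-0.3,0,0],[-0.3,0,0]],"turn":[[0,0,0],[0,0,0],[0,0,0]],"claw":[-0.3,-0.3,-0.3]}' 80
```

```text
time: 30.95
tool_pos: [0.6535, -0.0541, 0.0718]
ee_rot: [-0.003, 0.046, 0.999, -0.0]
force: [-8.0, -0.1, -0.5]
finger_gap: 0.0414
time: 31.32
tool_pos: [0.6534, -0.054, 0.0716]
ee_rot: [-0.006, 0.046, 0.999, -0.001]
force: [-17.0, 2.0, 5.9]
finger_gap: 0.0411
```

It's against the stop (17 N). I'll pull back gently to check that the catch holds.

```bash
python3 -m jog '{"xyz":[[0.3,0,0],[0.5,0,0],[0.8,0,0],[1.0,0,0],[1.0,0,0]],"turn":[[0,0,0],[0,0,0],[0,0,0],[0,0,0],[0,0,0]],"claw":[-0.3,-0.3,-0.3,-0.3,-0.3]}' 80
```

```text
time: 31.95
tool_pos: [0.65, -0.0537, 0.0729]
ee_rot: [0.001, 0.046, 0.999, -0.0]
force: [1.2, -1.2, -2.7]
finger_gap: 0.0412
```

```bash
python3 -m jog '{"xyz":[[0.15,0,0],[0.2,0,0],[0.2,0,0]],"turn":[[0,0,0],[0,0,0],[0,0,0]],"claw":[-0.3,-0.3,-0.3]}' 80
```

```text
time: 32.33
tool_pos: [0.6493, -0.0536, 0.0735]
ee_rot: [0.002, 0.046, 0.999, -0.0]
force: [5.7, 0.4, -2.1]
finger_gap: 0.0413
```

The catch resists: 5.7 N for only 0.7 mm of movement. I'll push it home again, set it down on the rail and let go.

```bash
python3 -m jog '{"xyz":[[-0.3,0,0],[-0.6,0,0],[-0.8,0,0],[-1,0,0],[-1,0,0.05],[-1,0,0.1],[-0.8,0,0.1],[-0.8,0,0.1]],"turn":[[0,0,0],[0,0,0],[0,0,0],[0,0,0],[0,0,0],[0,0,0],[0,0,0],[0,0,0]],"claw":[-0.3,-0.3,-0.3,-0.3,-0.3,-0.3,-0.3,-0.3]}' 80
```

```text
time: 33.33
tool_pos: [0.6535, -0.0539, 0.0715]
ee_rot: [-0.002, 0.046, 0.999, -0.0]
force: [-6.6, -0.8, 3.0]
finger_gap: 0.041
```

```bash
python3 -m jog '{"xyz":[[0.15,0,0],[0.15,0,0],[0.15,0,0],[0.15,0,0],[0.15,0,-1],[0.15,0,-4],[0.15,0,-8],[2,0,-12],[6,0,-14],[6,0,-14]],"turn":[[0,0,0],[0,0,0],[0,0,0],[0,0,0],[0,0,0],[0,0,0],[0,0,0],[0,0,0],[0,0,0],[0,0,0]],"claw":[-0.1,0.2,0.7,1,1,1,1,1,1,1]}' 60
python3 -m jog '{"xyz":[[4,0,0],[9,4,0],[13,10,0],[15,15,0],[15,20,0],[15,20,0],[15,20,0]],"turn":[[0,0,0],[0,0,0],[0,0,0],[0,0,0],[0,0,0],[0,0,0],[0,0,0]],"claw":[1,1,1,1,1,1,1]}' 60
python3 - <<'E'
from plant import *
from h import *
st(observe())
d={n:snapshot(n) for n in('top','scene')};pickle.dump(d,open('s7.pkl','wb'))
b=cv2.resize(d['scene']['frame'][145:265,245:345],None,fx=5,fy=5,interpolation=2)
a=np.zeros_like(b)[:,:300];t=cv2.resize(d['top']['frame'][115:235,270:330],None,fx=5,fy=5,interpolation=2)
cv2.imwrite('pics/p10.png',np.hstack([b,t]))
E
```

```text
time: 34.58
tool_pos: [0.595, -0.0479, 0.2144]
ee_rot: [0.002, 0.046, 0.999, -0.001]
force: [0.1, -0.8, 0.5]
finger_gap: 0.0854
time: 35.45
tool_pos: [0.4648, 0.1639, 0.2112]
ee_rot: [-0.0, 0.046, 0.999, 0.0]
force: [-0.2, -0.6, 0.6]
finger_gap: 0.0852
t 35.45 p [0.4648 0.1639 0.2112] yaw_y 84.72483838904535 z [-0.0003  0.0001 -1.    ] F [-0.2076 -0.5682  0.5953] gap 0.08517585443458794
```

View pics/p10.png

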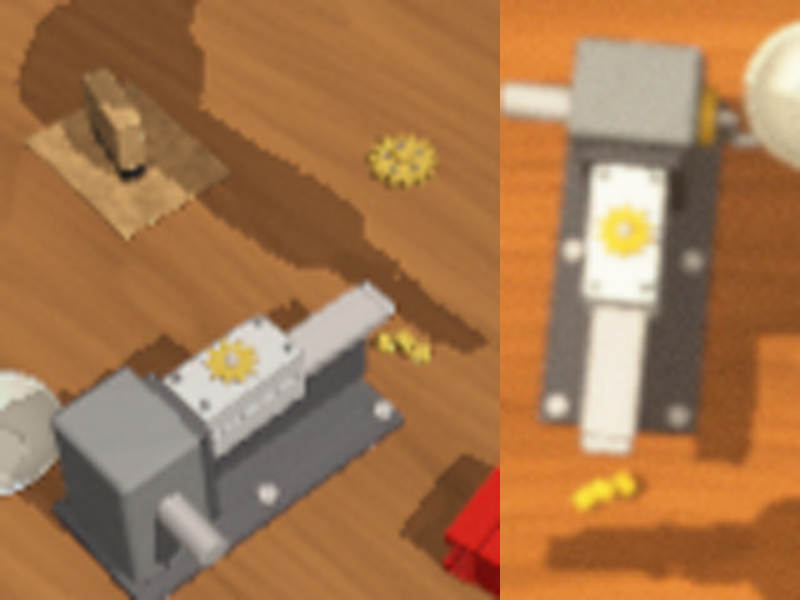

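The box sits flat against the stop (scene ~(291,215)), the scraper is upright on its pad (268,170) and the chips are on the bench at (325,214). One numeric check of the seat, then I'll hand in.

```bash
python3 - <<'E'
from plant import *
from h import *
d=pickle.load(open('s7.pkl','rb'))
a=(270+625/5,115+231/5);b=(245+232/5,145+361/5);print('gear on box',tri(d,a,b))
ends=[plane(d['top'],(270+u/5,115+v/5),.1056) for u,v in((590,165),(667,166),(656,304),(582,297))];print(ends)
d0=pickle.load(open('s0.pkl','rb'))['top']['frame'].astype(int);df=np.abs(d0-d['top']['frame']).max(2)
for n,(u,v) in dict(tractor=(217,135),big=(230,254),small=(329,255),dish=(335,134),jar=(437,176),driver=(160,267),red=(241,190),orange=(158,185)).items(): print(n,(df[v-10:v+10,u-10:u+10]>60).sum())
E
```

```text
gear on box (array([ 0.6284, -0.2557, -0.0226]), np.float64(40.370412106413475))
[array([ 0.6927, -0.3282,  0.1056]), array([ 0.6918, -0.3733,  0.1056]), array([ 0.6092, -0.3636,  0.1056]), array([ 0.6136, -0.3209,  0.1056])]
tractor 0
big 0
small 0
dish 0
jar 0
driver 248
red 0
orange 365
```

```bash
python3 - <<'E'
from plant import *
from h import *
d=pickle.load(open('s7.pkl','rb'));z=pickle.load(open('s0.pkl','rb'))
f=lambda x,y:(270+(x-500)/5,115+y/5)
print('gear on box',tri(d,f(625,231),(245+232/5,145+361/5)))
E_=[plane(d['top'],f(u,v),.1056) for u,v in((590,165),(667,166),(656,304),(582,297))];print(np.mean(E_,0),[e[0] for e in E_])
print('rail end', plane(d['top'],f(608,450),.075))
df=np.abs(z['scene']['frame'].astype(int)-d['scene']['frame']).max(2)
for n,(u,v) in dict(driver=(456,250),orange=(411,306),tractor=(328,302)).items(): print(n,(df[v-12:v+12,u-10:u+10]>60).sum())
for n in('top','scene'):
  for s in (z,d):
    h=cv2.cvtColor(s[n]['frame'],cv2.COLOR_BGR2HSV);m=cv2.inRange(h,(10,200,150),(22,255,255));print(n,'orange',[ (c.round(1).tolist(),t[4]) for c,t in zip(*[q[1:] for q in cv2.connectedComponentsWithStats(m)[3:1:-1]]) if 40<t[4]<400][:6])
E
```

```text
gear on box (array([ 0.6527, -0.0537,  0.105 ]), np.float64(0.8659328683355568))
[ 0.6532 -0.055   0.1056] [np.float64(0.6940919535500075), np.float64(0.6932656517395667), np.float64(0.6106158228588792), np.float64(0.6149693231797125)]
rail end [ 0.5295 -0.0444  0.075 ]
driver 0
orange 0
tractor 0
top orange [([216.4, 130.9], np.int32(199)), ([211.0, 148.1], np.int32(47)), ([94.7, 198.5], np.int32(252)), ([232.7, 254.4], np.int32(142)), ([334.9, 251.5], np.int32(42)), ([41.3, 311.9], np.int32(106))]
top orange [([215.3, 134.5], np.int32(257)), ([163.7, 174.5], np.int32(95)), ([91.6, 199.0], np.int32(144)), ([235.3, 254.8], np.int32(73))]
scene orange [([118.8, 1.6], np.int32(63)), ([336.7, 293.1], np.int32(100)), ([321.4, 304.3], np.int32(158)), ([509.5, 343.3], np.int32(163))]
scene orange [([118.9, 1.6], np.int32(65)), ([336.7, 293.2], np.int32(104)), ([321.4, 304.5], np.int32(159)), ([509.5, 343.3], np.int32(163))]
```

```bash
python3 -c "
from plant import *
print(observe()['time']); print(job_done())"
```

```text
35.55
the job is handed in; nothing more can be done
None
```

The job is done and handed in at 35.6 s, with no failed checks. I used the scraper to wipe the three chips off the rail's free end onto the bench, then stood it upright on its pad again. The gearbox is on the rail, home against the end stop, and I let go of it there.

**Last checks**
- **Stop:** the gearbox met the end stop and held against a 17 N push.
- **Catch:** on a gentle pull back it gave 3–4 mm, then resisted at 5.7 N. I take that as the catch engaged, since the cameras can't see it.
- **Seat:** the gear on the gearbox measured at (0.653, -0.054), within 2 mm of where the catch was measured at the start. The final views show the box sitting flat on the rail.
- **Chips and scraper:** all three chips are on the bench, and the scraper is upright on its pad.
- **Bystanders:** the scene view shows no change at the screwdriver, tractor or orange look-alike. The top view shows none at the gear wheels, dish, jar or red look-alike. It did differ at the screwdriver and the orange look-alike. I put that down to the arm or its shadow, since the scene view shows both unmoved.

**Disagreements:** heights from the two cameras read up to about 6 mm low, and the rail's axis was about 1 mm off sideways. I set the gearbox's height and line by touching the rail with it instead. I viewed 12 pictures, two over the budget.

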